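# Lock the sprung dust-box lid with the T-head key

## Robot

A 7-joint arm with a two-finger parallel gripper is mounted at the origin on the work surface. World frame = base frame: x ahead of the robot, y to its left, z up, the work surface at z = 0. Lengths are in m, angles in rad, forces in N, time in s.
With the tool pointing down it reaches from about 0.425 to 1.025 m from the base axis. Payload 9.4 kg.
Tool frame: the origin (TCP) lies midway between the tips of the shut fingers; the grasp point (between the pads) lies 19 mm behind it; z points along the fingers, y is the line along which they close (so a half turn about z gives the same grasp; the last joint's range is limited). The gripper opens to 85 mm and grips with 20 to 120 N. Pads are 22 mm wide; open, the fingers measure 114 mm over their backs; the gripper's body (76 mm by 85 mm) begins 54 mm behind the grasp point. The pads swing forward as they close: fully open they stand 13 mm farther back than shut.
Start: joints at [1.238, 0.599, -0.003, 1.599, 0.002, 0.943, -0.08], TCP at [0.183, -0.701, 0.231] pointing down, gripper open.
Joint ranges: [-2.57, 2.57], [-0.35, 1.97], [-1.29, 1.29], [0.11, 2.56], [-1.05, 4.19], [0.11, 1.86], [-2.63, 2.63]. Speed limits (rad/s): [2.22, 2.22, 3.01, 3.01, 3.14, 3.14, 3.14].

## Interface

Orientations are given as a unit quaternion [w, x, y, z].
In Python, from cell import sense, read_camera, calibration, ctrl, nets gives the robot as it stands.
- The arm moves only by the tool jog_arm, never from a script. Its argument "deltas" is a list of rows, each a list of 7 numbers: the shift along the tool's x, y, z in mm, then the turn, a rotation vector about the tool's x, y, z in degrees, then the closure in counts, from 0 (fully open) to 255 (shut). In form: [[dx, dy, dz, rx, ry, rz, hand], ...]. A call has 1 to 12 rows; each row is the pose to reach, as a shift and turn from the pose commanded when the call began, along the tool's axes at that moment; what a row does not reach only later rows make up. A row lasts 1/8 s, in which the tool goes at most 62.5 mm and 10.7 degrees, less where a joint would pass 70% of its speed; a pose out of reach is approached as far as the arm can. A call with a gripper value outside its range is refused whole. The fingers move at their own pace and stop on an object; "force" is the grip in N (left out, the last holds). Time passes only in rows, so rows that repeat a pose let the fingers close. It gives the time, the measured TCP pose, the force, the opening and the grip force at its end, in the units of the state.
- sense(): the state, without advancing time (a new reading comes with each control period).
- read_camera(name): name is "side" or "top"; returns (picture, depth): 480x640x3 uint8, red, green, blue; 480x640 float32, m along the optical axis (not along the pixel's ray), 0 where there is no reading.
- calibration(name): a dict with "fx", "fy", "cx", "cy" (pixels), "R" (3x3) and "t" (3): a world point X has camera coordinates R X + t. Camera axes: x right, y down, z forward; pixel columns grow to the right and rows downward; lengths in m; the calibration is good to about 2 mm. A picture is of the moment at which its call begins. calibration takes no time and is no camera call.
- ctrl.sign_off(): hands the job in; it is judged then, once.
Trained networks look in the newest picture that a camera, given by its name, has taken for a name from the list of things; names that differ only in an ending like _2 or _b are one class to them, and where a whole thing is asked for, a point or a joint stands for the part that bears it (a point fixed in the world has none). Each returns a list of dicts, best first, with "conf" (0 to 1); they miss things now and then, are a little off and sometimes report something else, mostly with a low value. They report only what shows in the picture. A call takes as long as a camera call. They do not tell look-alikes from the thing itself.
- nets.search_frame(camera, label): "bbox" ([left, top, width, height] in pixels, round what is visible of it).
- nets.tip_of(camera, label): "xy" ([column, row] in pixels: a listed point, or the origin of a listed thing).
The state is a dict: "clock": time; "joint_positions": joint angles; "joint_vel": joint speeds; "joint_efforts": joint torques, N m; "position": TCP position; "eef_rot": TCP orientation; "contact_force": force on the tool from outside, world axes, zero at the start; "torque": the same for the moment, N m; "opening": finger opening in m; "grasp_force": force on a finger pad.
Only numpy, scipy, OpenCV 4.12 (cv2) and the standard library are available. Lean on these libraries where they do the work, as an engineer would, in place of code of your own. Each camera call takes 0.05 s, during which the arm holds its last target. There are 200 camera calls.

## Task

Lock the sander's dust box: take the key with the flat wing handle out of the wooden rack, pass its T-head lengthwise through the slot in the sloping lid, push down against the lid's springs and give the key a quarter turn (either way) so that it holds the lid down, then let go. Leave the round-knobbed pin in the rack, and do not disturb the other things on the bench.

Things in the scene. Friction and masses are not known exactly. Their poses are not given: they have to be found in the camera images.
- key_wing (a point): Grip centre of the steel T-head key: a flat wing 14 mm thick (x), 54 mm long (y), 36 mm high (z). The key is 88 mm tall along its z; this point is on its axis, 70 mm above its bottom; the wing spans 52 to 88 mm, a neck 16 mm thick is below it. It starts upright in either place of the rack, resting on its flange with 3 to 4 mm of play. Mass about 0.17 kg.
- key_head (a point): Centre of the same key's T-head, on its axis, 7 mm above its bottom and 63 mm below key_wing; same axes. Head: 46 mm long (y, parallel to the wing), 12 mm thick (x), 10 mm high, its lowest 4 mm narrowed to 40 x 7 mm. Above it a shank 11 mm thick up to 30 mm from the bottom, then a flange 34 x 34 mm, 6 mm thick.
- pin_knob (a point): Centre of the round knob (34 mm in diameter, 36 mm high) of a plain steel pin that stands in the other place of the rack; it has the same shank and flange as the key but no T-head. It is not needed; leave it there.
- rack: Fixed wooden rack, 70 mm (x) by 200 mm (y), its top 55 mm above the bench. Origin at the centre of its underside. Two slots 18 x 54 mm, long along the rack's y, at y = +45 and -45 mm.
- seat (a point): Nominal slot centre, in the upper face of the raised lid, fixed to the dust box. z: square out of the lid, 30 degrees from vertical, leaning to the box's front (robot side); x: up the slope; y: level, along the slot. Lid and catch plate are mounted loosely: the real slot lies up to 9 mm either way along y from here (not along x), to be found by touch or eye. Slot 16 mm (x) by 50 mm (y).
- house: Grey sander with dust box, fixed. Origin: middle of the box's underside; front is -x. Lid 140 x 120 x 8 mm, raised 10 mm on springs over a catch plate 8 mm thick with the same slot in line; the plate's underside is 26 mm below seat, hollow for 50 mm below. With the key's flange on the raised lid its head is still in the plate and cannot turn; pressed 8 to 9 mm it turns freely.
- lid (a joint): How far the lid is pressed, in m: 0 up, 0.010 bottomed on the catch plate; it slides square to itself (along -z of seat). About 5 N starts it, 0.8 N per mm more, 13 N at the bottom. With the key turned a quarter below the plate and let go, the springs pull the T-head up against the plate and the lid stays about 0.006 down.
- sandblock: Loose cork sanding block 55 x 90 x 32 mm; origin at the centre of its underside. Bystander.
- jar: Loose glass jar, 68 mm in diameter, 95 mm tall; origin at the centre of its underside. Bystander.
- mug: Loose white mug, 80 mm in diameter, 92 mm tall; origin at the centre of its underside. Bystander.
- wrench: Loose spanner lying flat on the bench. Bystander.
- driver: Loose screwdriver lying on the bench. Bystander.
- can: Loose tin can, 84 mm in diameter, 120 mm tall; origin at the centre of its underside. Bystander.
Things that resemble listed ones, but are neither listed nor needed, are in the scene too. Leave any pink or purple look-alike of the part that bears key_wing alone.

How it is judged:
By the outcome, as a careful person would: the job done as asked, in the order asked, and still so for the second after the job is handed in, with the robot touching nothing.
It also fails if it takes over 56 s, if anything falls off the work surface, if the arm or the gripper's body presses on something with over 40 N, if the wrist force passes 120 N, or if a joint passes its speed limit or range.

## Working session

There is one attempt and no reset: what is moved stays moved. The work goes in short steps, Python scripts to look and compute and a tool call to move; the robot and the scene stay as the last step left them, time stands still between calls to the robot, and variables do not carry over. Pictures are saved under pics/ and viewed, at most 10 in all, crops included, and the job is handed in when it is done.

Besides the shell and the picture viewer there is one more tool, called after "Emit:" by a JSON object that holds its "api" and its "payload". jog_arm: Moves the arm, as the interface text tells. Its arguments: {"type":"object","properties":{"deltas":{"type":"array","items":{"type":"array","items":{"type":"number"}}},"force":{"type":"number"}},"required":["deltas"]}

```bash
mkdir -p pics; ls; cat > h.py <<'E'
import numpy as np, cv2
from cell import sense, read_camera, calibration, ctrl, nets
from scipy.spatial.transform import Rotation as Ro
def world(cam,u,v,d):
    c=calibration(cam);p=np.array([(u-c['cx'])/c['fx']*d,(v-c['cy'])/c['fy']*d,d]).T
    return (p-np.array(c['t']))@np.array(c['R'])
def proj(cam,X):
    c=calibration(cam);p=np.array(c['R'])@np.array(X)+np.array(c['t'])
    return np.array([p[0]/p[2]*c['fx']+c['cx'],p[1]/p[2]*c['fy']+c['cy']])
def med(depth,u,v,r=3):
    u,v=int(round(u)),int(round(v));a=depth[max(0,v-r):v+r+1,max(0,u-r):u+r+1];a=a[a>0];return float(np.median(a)) if a.size else 0
def tri(obs):
    A=[]
    for cam,(u,v) in obs:
        c=calibration(cam);P=np.hstack([np.array(c['R']),np.array(c['t']).reshape(3,1)])
        x=(u-c['cx'])/c['fx'];y=(v-c['cy'])/c['fy'];A+= [x*P[2]-P[0],y*P[2]-P[1]]
    V=np.linalg.svd(np.array(A))[2][-1];return V[:3]/V[3]
def shot(cam,name=None):
    rgb,d=read_camera(cam);np.savez('last_%s.npz'%cam,rgb=rgb,d=d)
    if name: cv2.imwrite('pics/'+name,rgb[:,:,::-1])
    return rgb,d
E
python3 - <<'E'
from h import *
np.set_printoptions(precision=4,suppress=True)
s=sense();print(s['clock'],s['position'],s['eef_rot'],s['opening'])
for cam in('side','top'):
    rgb,d=shot(cam,cam+'0.png');c=calibration(cam);print(cam,c['fx'],np.array(c['R']).tolist(),c['t'])
    for l in('key_wing','key_head','pin_knob','rack','seat','house'):
        for r in nets.tip_of(cam,l)[:3]:
            u,v=r['xy'];print(l,round(r['conf'],2),np.round(r['xy'],1),world(cam,u,v,med(d,u,v)))
print(sense()['clock'])
E
```

```text
pics
0.0 [ 0.1833 -0.7009  0.2304] [-0.0008  0.9918  0.1276 -0.0002] 0.08543130251859285
side 538.8785809834458 [[0.8951337748667471, -0.4455834015269082, 0.013818732811571251], [-0.33158997405049523, -0.6862105290277954, -0.6474281419281874], [0.2979657936777297, 0.5749526433847427, -0.7620012097515971]] [-0.494   0.2772  1.2805]
key_wing 0.83 [342.8 308.2] [ 0.5246 -0.1755  0.1107]
key_wing 0.82 [306.6 329.1] [ 0.4307 -0.1767  0.088 ]
key_wing 0.64 [348.9 272.7] [ 0.6153 -0.0464  0.0417]
key_head 0.94 [342.4 326.6] [ 0.5181 -0.191   0.0574]
key_head 0.64 [305.6 346.6] [ 0.4213 -0.1903  0.0365]
key_head 0.63 [343.4 283.9] [ 0.587  -0.0693  0.0375]
pin_knob 0.56 [359.8 337.4] [ 0.5212 -0.2618  0.1135]
rack 0.57 [349.3 344.7] [ 0.5096 -0.241   0.0574]
seat 0.68 [288.4 205.4] [0.5761 0.2495 0.0366]
house 0.72 [293.8 239.9] [0.5104 0.0658 0.1085]
house 0.59 [360.5 340.7] [ 0.5185 -0.2698  0.1135]
top 540.1222891210849 [[0.0015399582403586287, -0.999846781673772, -0.017436791712308452], [-0.996166536070879, -8.73729764833829e-06, -0.08747703890853284], [0.08746348347260866, 0.0175046593871491, -0.9960139185566518]] [0.0233 0.5321 1.4863]
key_wing 0.74 [401.7 274.9] [ 0.4355 -0.177   0.0855]
key_wing 0.57 [402.9 242.2] [ 0.5208 -0.1782  0.1092]
key_wing 0.54 [356.6 215.1] [ 0.5959 -0.0577  0.0858]
key_head 0.78 [395.4 244.5] [ 0.5185 -0.1637  0.062 ]
key_head 0.6 [399.3 276.1] [ 0.4324 -0.1708  0.0842]
pin_knob 0.67 [433.1 239.5] [ 0.5277 -0.2571  0.1114]
rack 0.68 [413.9 246. ] [ 0.5151 -0.2149  0.0538]
rack 0.26 [400.5 242.5] [ 0.52   -0.1719  0.1095]
seat 0.82 [279.2 240. ] [0.5242 0.1447 0.1359]
house 0.85 [284.4 239.6] [0.5241 0.1301 0.1485]
0.7
```

View pics/side0.png

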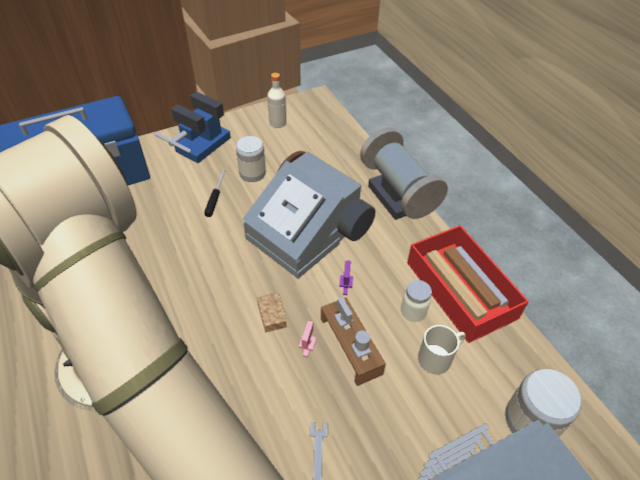

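View pics/top0.png

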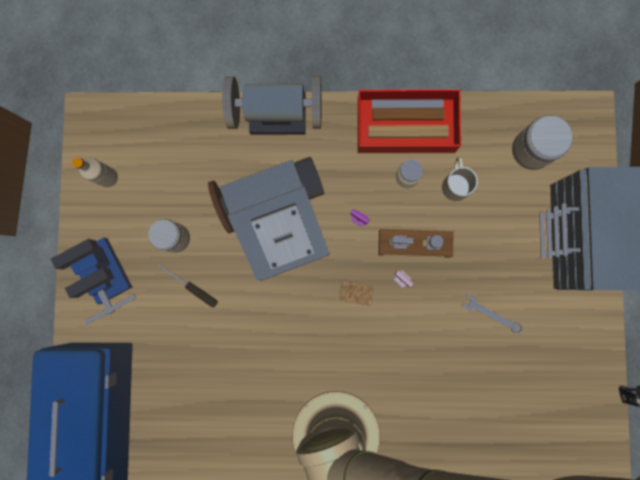

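Candidates for the key:
- Grey wing in the rack: side (343,308), top (402,242).
- Round knob pin: side (362,338), top (434,241).
- Pink look-alike: side (307,335), top (403,279).
- Purple look-alike: side (347,275), top (359,217).

I choose the grey wing and check it in a close crop. The slot shows at top (284,237) and side (290,206).

```bash
python3 - <<'E'
from h import *
np.set_printoptions(precision=4,suppress=True)
S=np.load('last_side.npz');T=np.load('last_top.npz')
a=cv2.resize(S['rgb'][280:400,300:400],None,fx=4,fy=4,interpolation=2)[:480]
b=cv2.resize(T['rgb'][215:275,365:465],None,fx=4,fy=4,interpolation=2)
c=cv2.resize(T['rgb'][205:265,235:335],None,fx=4,fy=4,interpolation=2)
cv2.imwrite('pics/crop1.png',np.hstack([a,np.vstack([b,c])])[:,:,::-1])
# rack top, wing top, by height from top cam
v,u=np.mgrid[200:290,360:470];d=T['d'][200:290,360:470]
W=world('top',u.ravel(),v.ravel(),d.ravel())
for lo,hi,n in((.045,.062,'rack'),(.095,.13,'tops')):
    m=(W[:,2]>lo)&(W[:,2]<hi)
    if n=='rack':
        r=cv2.minAreaRect(W[m][:,:2].astype(np.float32)*1000);print('rack',r,np.median(W[m][:,2]))
    else:
        for q in (W[:,1]>-.21,W[:,1]<-.21):
            p=W[m&q];print(len(p),cv2.minAreaRect(p[:,:2].astype(np.float32)*1000),np.median(p[:,2]),p.mean(0))
# lid plane
v,u=np.mgrid[205:270,250:320]
W=world('top',u.ravel(),v.ravel(),T['d'][205:270,250:320].ravel());rgb=T['rgb'][205:270,250:320].reshape(-1,3)
m=(rgb.min(1)>105)
print(m.sum())
P=W[m]
for i in range(4):
    c0=P.mean(0);n=np.linalg.svd(P-c0,full_matrices=False)[2][2];n*=np.sign(n[2]);r=(P-c0)@n;P=P[abs(r)<.006]
print('lid c',c0,'n',n,np.degrees(np.arccos(n[2])),np.degrees(np.arctan2(n[1],n[0])),r.std(),len(P))
E
```

```text
rack ((495.4756164550781, -188.11351013183594), (259.8527526855469, 152.150634765625), 83.15367889404297) 0.05468159042412345
122 ((479.48358154296875, -174.8540802001953), (53.150413513183594, 110.03813171386719), 89.07017517089844) 0.11249654458086791 [ 0.5262 -0.1748  0.112 ]
141 ((524.1665649414062, -264.5960388183594), (31.860971450805664, 32.184932708740234), 83.31759643554688) 0.11206387696372812 [ 0.524  -0.2642  0.1119]
2419
lid c [0.5296 0.1337 0.1542] n [-0.7754  0.6284  0.0627] 86.40441425735287 140.9787012580779 0.003401949465933263 255
```

View pics/crop1.png

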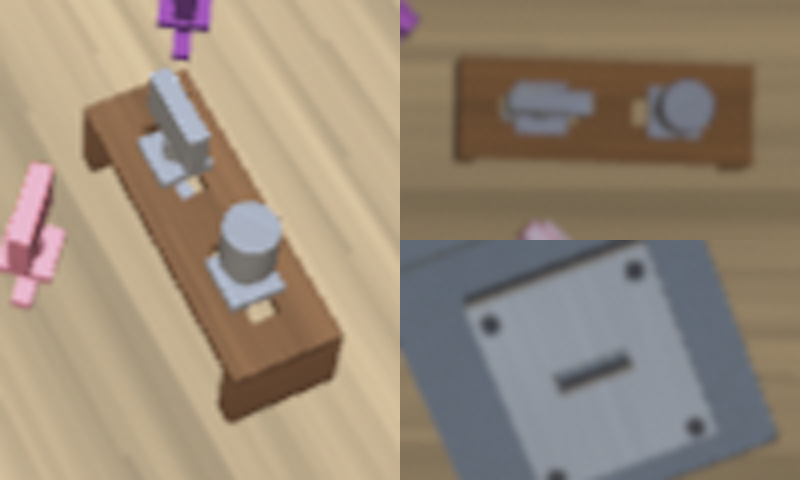

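The crop confirms it: the grey flat wing in the rack's +y place is the key, the round knob is in the other place, and the slot is clearly visible in the lid. Next come refined measurements.

```bash
cat > m.py <<'E'
from h import *
np.set_printoptions(precision=4,suppress=True)
D={c:np.load('last_%s.npz'%c) for c in('side','top')}
def reg(cam,u0,u1,v0,v1):
    v,u=np.mgrid[v0:v1,u0:u1];d=D[cam]['d'][v0:v1,u0:u1].ravel()
    return u.ravel(),v.ravel(),world(cam,u.ravel(),v.ravel(),d),D[cam]['rgb'][v0:v1,u0:u1].reshape(-1,3).astype(int)
def rayplane(cam,u,v,p0,n):
    c=calibration(cam);R=np.array(c['R']);o=-R.T@np.array(c['t']);e=np.array([(u-c['cx'])/c['fx'],(v-c['cy'])/c['fy'],np.ones(np.shape(u))]).T@R
    return o+e*((p0-o)@n/(e@n))[:,None]
E
python3 - <<'E'
from m import *
for cam,box,lb in(('top',(386,418,230,256),(250,318,208,268)),('side',(328,358,294,325),(255,330,175,245))):
    u,v,W,c=reg(cam,*box)
    m=(W[:,2]>.1)&(W[:,2]<.12)&(c.max(1)-c.min(1)<45);p=W[m]
    print(cam,'wing',m.sum(),cv2.minAreaRect(p[:,:2].astype(np.float32)*1000),np.percentile(p[:,2],[5,50,95]))
    u,v,W,c=reg(cam,*lb)
    m=(c.min(1)>(150 if cam=='side' else 120))&(W[:,2]>.05)
    P=W[m];n=np.array([-.45,-.2,.87])
    c0=np.median(P,0)
    for i in range(8):
        k=P[abs((P-c0)@n)<(.02 if i<3 else .005)];c0=k.mean(0);n=np.linalg.svd(k-c0,full_matrices=False)[2][2];n*=np.sign(n[2])
    print('lid',m.sum(),len(k),c0,n,'tilt',np.degrees(np.arccos(n[2])),'az',np.degrees(np.arctan2(n[1],n[0])),((k-c0)@n).std())
    print(cv2.minAreaRect(np.c_[u[m],v[m]].astype(np.float32)))
# rack brown
u,v,W,c=reg('top',370,462,222,264)
m=(W[:,2]>.045)&(W[:,2]<.065)&(c[:,0]-c[:,2]>25)&(c[:,0]<130)
print('rack',cv2.minAreaRect(W[m][:,:2].astype(np.float32)*1000),np.median(W[m][:,2]))
g=D['top']['rgb'][225:250,268:300].min(2);print(g[::2,::2])
E
```

```text
top wing 118 ((527.3677368164062, -175.64865112304688), (53.296180725097656, 14.434029579162598), 88.10980224609375) [0.1076 0.1126 0.1166]
lid 2165 1982 [0.5299 0.1345 0.1577] [-0.4667 -0.178   0.8663] tilt 29.967445130637337 az -159.12172067209127 0.002262781580234209
((282.35565185546875, 237.3247528076172), (51.54938888549805, 47.816009521484375), 68.96248626708984)
side wing 160 ((529.2774047851562, -172.4761505126953), (54.637718200683594, 15.77558708190918), 87.55393981933594) [0.1034 0.113  0.117 ]
lid 2124 1924 [0.5309 0.1355 0.1593] [-0.4702 -0.1767  0.8647] tilt 30.151683772221496 az -159.40030066248912 0.0021578639143864683
((285.2182312011719, 202.79336547851562), (51.60991668701172, 56.0720329284668), 36.25383758544922)
rack ((526.1796264648438, -219.92245483398438), (199.2614288330078, 70.5604476928711), 88.15623474121094) 0.05449833247825002
[[145 144 144 143 144 146 145 142 143 144 141 142 141 142 144 142]
 [146 144 144 144 144 144 146 143 143 144 142 142 142 142 143 143]
 [146 145 144 144 144 144 146 144 143 143 143 142 142 142 144 144]
 [145 146 145 145 144 144 146 146 142 142 141 136 139 142 143 143]
 [144 146 145 145 145 143 145 145 137 129 117 103 127 141 142 144]
 [145 145 145 144 144 140 133 121 106  90  80  71 102 140 142 143]
 [144 144 142 135 124 110  98  83  72  70  80 101 122 140 142 143]
 [145 144 136 101  85  72  69  79  97 115 128 137 141 143 142 143]
 [144 144 141 107  75  88 108 126 138 143 141 141 142 143 143 143]
 [145 144 143 130 120 134 140 142 144 145 141 141 143 143 143 143]
 [144 144 143 143 142 142 143 143 142 144 143 141 142 143 144 144]
 [142 143 143 142 143 143 143 143 142 144 144 141 142 143 143 144]
 [141 143 143 143 143 142 142 143 141 143 145 142 141 142 144 144]]
```

```bash
python3 - <<'E'
from m import *
az=np.radians(20.8);t=np.radians(30)
n=np.array([-np.sin(t)*np.cos(az),-np.sin(t)*np.sin(az),np.cos(t)]);x=np.array([np.cos(t)*np.cos(az),np.cos(t)*np.sin(az),np.sin(t)]);y=np.cross(n,x)
p0=np.array([.5304,.135,.1585]);print(x,y,n)
out=[]
for cam in('top','side'):
    gx,gy=np.meshgrid(np.arange(80,-80,-.5),np.arange(80,-80,-.5)) # columns: x from +80.. ; rows y
    X=p0+gx[...,None]/1e3*x+gy[...,None]/1e3*y
    c=calibration(cam);q=X@np.array(c['R']).T+np.array(c['t'])
    mp=np.stack([q[...,0]/q[...,2]*c['fx']+c['cx'],q[...,1]/q[...,2]*c['fy']+c['cy']],-1).astype(np.float32)
    im=cv2.remap(D[cam]['rgb'],mp,None,cv2.INTER_CUBIC);g=im.min(2).astype(int)
    out.append(im)
    bright=np.median(g[80:240,80:240])
    # slot: dark near centre
    m=np.zeros_like(g,np.uint8);m[100:220,100:220]=(g[100:220,100:220]<bright-.28*bright)
    nb,l,st,cen=cv2.connectedComponentsWithStats(m);k=1+np.argmax(st[1:,4])
    yy,xx=np.nonzero(l==k);r=cv2.minAreaRect(np.c_[xx,yy].astype(np.float32))
    print(cam,bright,'slot x,y(mm)',80-.5*r[0][0],80-.5*r[0][1],'size',np.array(r[1])/2,r[2],'bbox x',80-.5*xx.min(),80-.5*xx.max(),'y',80-.5*yy.min(),80-.5*yy.max())
    cen=p0+(80-.5*r[0][0])/1e3*x+(80-.5*r[0][1])/1e3*y;print(cen)
    L=(g>bright*.85).astype(np.uint8);L=cv2.morphologyEx(L,cv2.MORPH_OPEN,np.ones((25,25)));nb,l,st,_=cv2.connectedComponentsWithStats(L);k=l[80,80+80] if l[80,160] else 1+np.argmax(st[1:,4])
    yy,xx=np.nonzero(l==k);r=cv2.minAreaRect(np.c_[xx,yy].astype(np.float32));print('lid',80-.5*r[0][0],80-.5*r[0][1],np.array(r[1])/2,r[2])
cv2.imwrite('pics/rect.png',np.hstack(out)[:,:,::-1])
E
```

```text
[0.8096 0.3075 0.5   ] [-0.3551  0.9348  0.    ] [-0.4674 -0.1776  0.866 ]
top 143.0 slot x,y(mm) -2.9999923706054688 -1.25 size [11.  47.5] 0.0 bbox x 2.5 -8.5 y 22.5 -25.0
[0.5284 0.1329 0.157 ]
lid -3.25 -1.0 [119.  140.5] 90.0
side 213.0 slot x,y(mm) 1.0 0.5 size [49. 16.] 90.0 bbox x 9.0 -7.0 y 25.0 -24.0
[0.531  0.1358 0.159 ]
lid 1.0 1.5 [119. 139.] 90.0
```

View pics/rect.png

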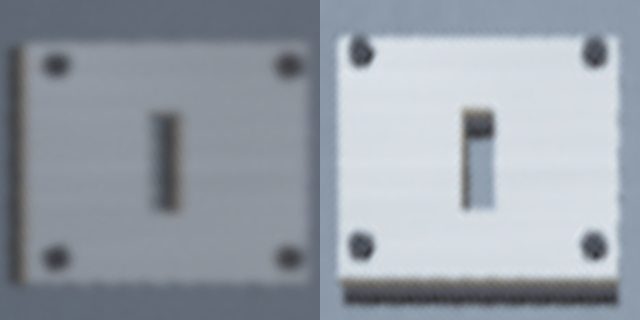

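```bash
cat > jog.py <<'E'
from h import *
np.set_printoptions(precision=2,suppress=True)
def tool(zdir,ydir):
    z=np.array(zdir)/np.linalg.norm(zdir);y=np.array(ydir)-z*np.dot(ydir,z);y/=np.linalg.norm(y);return Ro.from_matrix(np.c_[np.cross(y,z),y,z])
def delta(p,Rt):
    s=sense();q=s['eef_rot'];R=Ro.from_quat(q[1:]+q[:1] if isinstance(q,list) else np.r_[q[1:],q[0]])
    d=R.inv().apply(np.array(p)-s['position'])*1e3;r=np.degrees((R.inv()*Rt).as_rotvec());print('shift',d,'rot',r,'J',np.array(s['joint_positions']));return d,r
def az(a): a=np.radians(a);return [np.cos(a),np.sin(a),0]
E
python3 - <<'E'
from jog import *
delta([.5283,-.174,.20],tool([0,0,-1],az(-2)))
E
```

```text
shift [ 467.1  -423.01   31.26] rot [  0.     0.   -73.34] J [ 1.24  0.6  -0.    1.6   0.    0.94 -0.08]
```

Emit:
{"api": "jog_arm", "payload": {"deltas": [[58,-53,4,0,0,-9,105],[117,-106,8,0,0,-18,105],[175,-159,12,0,0,-27,105],[234,-212,16,0,0,-37,105],[292,-264,20,0,0,-46,105],[350,-317,23,0,0,-55,105],[409,-370,27,0,0,-64,105],[467,-423,31,0,0,-73.3,105],[467,-423,31,0,0,-73.3,105],[467,-423,31,0,0,-73.3,105],[467,-423,31,0,0,-73.3,105],[467,-423,31,0,0,-73.3,105]], "force": 60}}

```text
clock: 2.2
position: [0.5282, -0.1739, 0.2002]
eef_rot: [-0.0, 0.719, 0.695, -0.0]
contact_force: [0.1, -0.6, -0.5]
opening: 0.05
grasp_force: 0.0
```

```bash
python3 - <<'E'
from jog import *
s=sense();print(s['clock'],s['position'],s['opening'],s['contact_force'])
delta([.5283,-.174,.077],tool([0,0,-1],az(-2)))
for cam in('side','top'):
    rgb,d=shot(cam)
    print(cam,proj(cam,s['position']))
S=np.load('last_side.npz')['rgb'];T=np.load('last_top.npz')['rgb']
cv2.imwrite('pics/above.png',np.hstack([cv2.resize(S[230:380,270:400],(520,600),interpolation=2),cv2.resize(T[200:350,360:430],(280,600),interpolation=2)])[:,:,::-1])
E
```

```text
2.2 [ 0.53 -0.17  0.2 ] 0.050045698373279414 [ 0.05 -0.56 -0.5 ]
shift [ -0.1    0.19 123.2 ] rot [-0.02  0.02  0.03] J [ 0.49  0.46 -0.38  2.    0.26  0.72 -0.08]
side [345.82 284.48]
top [405.64 236.08]
```

View pics/above.png

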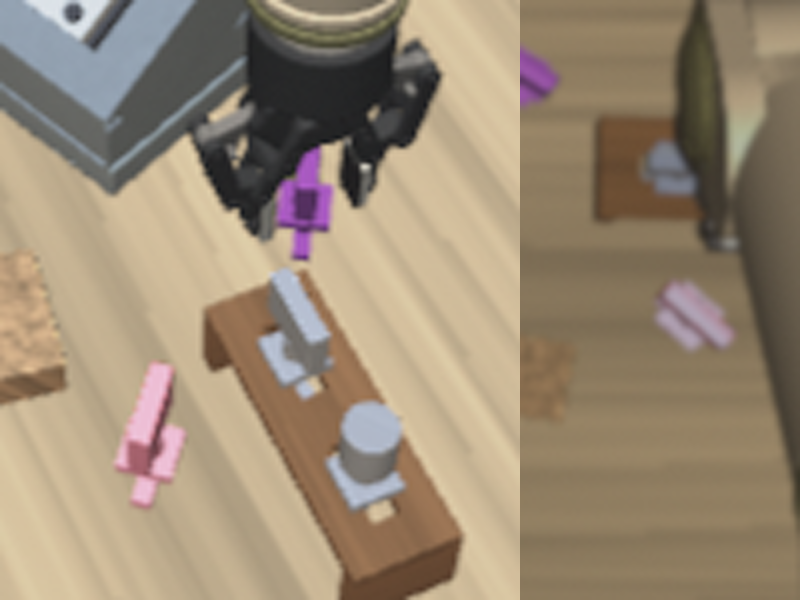

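The gripper is over the wing: fingertips at about side (336,289) and (359,280), which straddle the wing at (343,308). Nothing is in the way below, so I descend and grip.

Emit:
{"api": "jog_arm", "payload": {"deltas": [[0,0,50,0,0,0,105],[0,0,90,0,0,0,105],[0,0,110,0,0,0,105],[0,0,123,0,0,0,105],[0,0,123,0,0,0,105],[0,0,123,0,0,0,170],[0,0,123,0,0,0,255],[0,0,123,0,0,0,255],[0,0,123,0,0,0,255],[0,0,123,0,0,0,255],[0,0,123,0,0,0,255]], "force": 60}}

```text
clock: 3.68
position: [0.5288, -0.1743, 0.0782]
eef_rot: [0.001, 0.72, 0.694, 0.0]
contact_force: [-0.4, -0.9, 7.7]
opening: 0.0133
grasp_force: 60.7
```

Emit:
{"api": "jog_arm", "payload": {"deltas": [[0,0,-10,0,0,0,255],[0,0,-25,0,0,0,255],[0,0,-50,0,0,0,255],[0,0,-90,0,0,0,255],[0,0,-140,0,0,0,255],[0,0,-180,0,0,0,255],[0,0,-180,0,0,0,255],[0,0,-180,0,0,0,255]]}}

```text
clock: 4.68
position: [0.5275, -0.1741, 0.2573]
eef_rot: [-0.0, 0.72, 0.694, -0.0]
contact_force: [-0.8, 0.4, -2.2]
opening: 0.0135
grasp_force: 59.4
```

```bash
cat >> jog.py <<'E'
A=np.radians(20.8);TT=np.radians(30)
n=np.array([-np.sin(TT)*np.cos(A),-np.sin(TT)*np.sin(A),np.cos(TT)]);X=np.array([np.cos(TT)*np.cos(A),np.cos(TT)*np.sin(A),np.sin(TT)]);Y=np.cross(n,X)
E
python3 - <<'E'
from jog import *
s=sense();print(s['clock'],s['position'],s['contact_force'],s['torque'],s['opening'])
slot=np.array([.5297,.1344,.158])
# tcp when key bottom is h above lid along n: TCP = slot+ n*(h+51mm)
delta(slot+n*(.045+.052),tool(-n,X))
E
```

```text
4.675 [ 0.53 -0.17  0.26] [-0.84  0.44 -2.23] [-0.05 -0.01 -0.  ] 0.013482702377363534
shift [289.52 -53.54  15.22] rot [-29.62   5.99 -22.33] J [ 0.53  0.39 -0.42  1.94  0.21  0.85 -0.04]
```

Emit:
{"api": "jog_arm", "payload": {"deltas": [[45,-10,-2,-4,1,-3,255],[95,-22,-4,-10,2,-7.4,255],[143,-33,-5,-15,3,-11.2,255],[190,-44,-6,-20,4,-14.9,255],[238,-55,-6,-25,5,-18.6,255],[270,-62,-6,-29.6,6,-22.3,255],[285,-65,-6,-29.6,6,-22.3,255],[285,-65,-6,-29.6,6,-22.3,255],[285,-65,-6,-29.6,6,-22.3,255]]}}

```text
clock: 5.8
position: [0.4719, 0.114, 0.2619]
eef_rot: [0.145, 0.548, 0.796, 0.213]
contact_force: [-1.1, -0.3, -2.3]
opening: 0.013
grasp_force: 59.4
```

```bash
python3 - <<'E'
from jog import *
s=sense();print(s['clock'],s['position'],s['contact_force'],s['opening'])
slot=np.array([.5297,.1344,.158])
delta(slot+n*(.045+.052),tool(-n,X))
S,_=shot('side');T,_=shot('top')
for cam in('side','top'):
    print(cam,'tcp',proj(cam,s['position']),'head',proj(cam,np.array(s['position'])-n*(.07-.019-.007)),'slot',proj(cam,slot),[ (r['xy'],r['conf']) for l in('key_head','key_wing') for r in nets.tip_of(cam,l)[:3]])
cv2.imwrite('pics/hover.png',np.hstack([cv2.resize(S[120:270,220:360],(420,450),interpolation=2),cv2.resize(T[180:330,230:350],(360,450),interpolation=2)])[:,:,::-1])
E
```

```text
5.8 [0.47 0.11 0.26] [-1.05 -0.27 -2.33] 0.01302068372014133
shift [-1.51  1.22 23.6 ] rot [-0.15 -0.14  0.08] J [ 0.16  0.18 -0.58  2.43  1.23  0.11 -1.22]
side tcp [269.26 189.59] head [276.6  196.25] slot [289.04 206.87] [([278.4, 197.6], 0.58), ([344.4, 287.0], 0.55), ([307.3, 346.5], 0.54), ([307.8, 334.0], 0.89), ([268.4, 186.9], 0.55), ([346.0, 269.6], 0.55)]
top tcp [286.44 257.43] head [284.73 249.84] slot [282.36 237.09] [([286.2, 254.4], 0.6), ([356.4, 221.5], 0.53), ([399.6, 278.7], 0.46), ([289.7, 262.0], 0.66), ([399.4, 275.4], 0.59), ([359.7, 215.5], 0.52)]
```

View pics/hover.png

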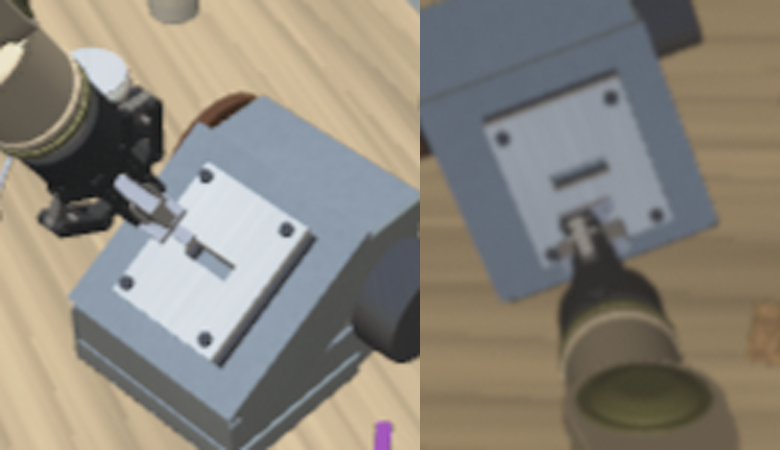

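The key is held with its wing at about side (265,187) and its head at about (279,197). The slot is at (289,206) and the head points at it. Joint 6 is at its lower stop, so I approach in small steps and watch the pose.

Emit:
{"api": "jog_arm", "payload": {"deltas": [[0,0,12,-0.1,-0.1,0,255],[-1,1,25,-0.1,-0.1,0,255],[-1.5,1.2,40,-0.1,-0.1,0,255],[-1.5,1.2,52,-0.1,-0.1,0,255],[-1.5,1.2,60,-0.1,-0.1,0,255],[-1.5,1.2,62,-0.1,-0.1,0,255],[-1.5,1.2,62,-0.1,-0.1,0,255],[-1.5,1.2,62,-0.1,-0.1,0,255]]}}

```text
clock: 7.1
position: [0.5038, 0.1231, 0.2105]
eef_rot: [0.148, 0.549, 0.795, 0.213]
contact_force: [-0.7, 0.2, -1.3]
opening: 0.0132
grasp_force: 59.4
```

```bash
python3 - <<'E'
from jog import *
s=sense();print(s['clock'],s['position'],s['contact_force'],s['torque'],s['opening'])
slot=np.array([.5297,.1344,.158])
delta(slot+n*(.0+.052),tool(-n,X))
S,_=shot('side');T,_=shot('top')
cv2.imwrite('pics/near.png',np.hstack([cv2.resize(S[150:240,240:330],(480,480),interpolation=2),cv2.resize(T[210:270,260:300],(320,480),interpolation=2)])[:,:,::-1])
E
```

```text
7.1 [0.5  0.12 0.21] [-0.66  0.21 -1.33] [-0.28  0.67 -0.01] 0.013185247585866646
shift [ 1.41 -1.85  7.57] rot [ 0.12  0.11 -0.  ] J [ 0.23  0.36 -0.73  2.43  1.96  0.28 -1.94]
```

View pics/near.png

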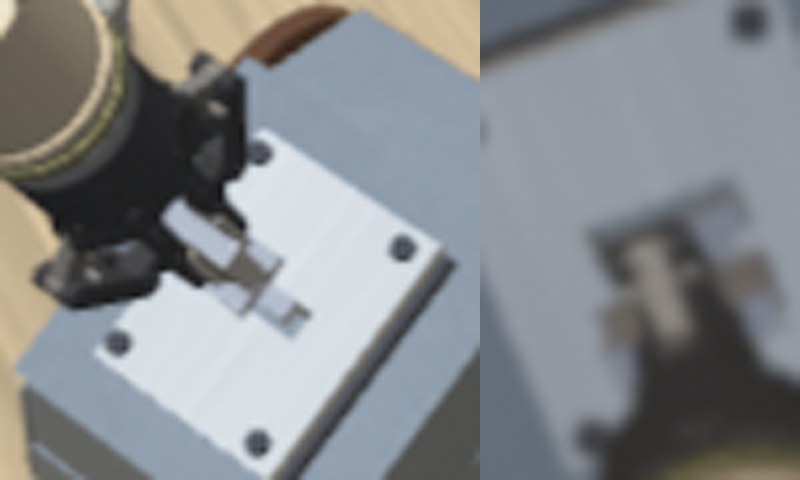

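The key head, at about side (293,206), is just above the slot, whose right end is at (298,209). I correct the measured lateral error and lower slowly by feel.

Emit:
{"api": "jog_arm", "payload": {"deltas": [[1.4,-1.8,2,0.1,0.1,0,255],[1.4,-1.8,4,0.1,0.1,0,255],[1.4,-1.8,6,0.1,0.1,0,255],[1.4,-1.8,6,0.1,0.1,0,255],[1.4,-1.8,6,0.1,0.1,0,255]]}}

```text
clock: 7.82
position: [0.5047, 0.1249, 0.204]
eef_rot: [0.147, 0.549, 0.795, 0.213]
contact_force: [0.3, 0.7, -2.2]
opening: 0.0136
grasp_force: 59.4
```

```bash
cat > st.py <<'E'
from jog import *
slot=np.array([.5297,.1344,.158])
s=sense();R=np.c_[X,Y,n].T
print('t',s['clock'],'F_XYn',R@s['contact_force'],'M',R@s['torque'],'open',s['opening'])
print('tcp-slot in XYn mm (n minus 52)',R@(np.array(s['position'])-slot)*1e3-[0,0,52])
delta(slot+n*.052,tool(-n,X))
E
python3 st.py
```

```text
t 7.825 F_XYn [-0.68  0.51 -2.16] M [-0.01  0.74  0.05] open 0.013561006848503277
tcp-slot in XYn mm (n minus 52) [-0.14  0.02  1.19]
shift [-0.02  0.14  1.19] rot [-0.01 -0.02 -0.03] J [ 0.23  0.38 -0.75  2.44  1.98  0.3  -1.96]
```

Emit:
{"api": "jog_arm", "payload": {"deltas": [[0,0,1.5,0,0,0,255],[0,0,3,0,0,0,255],[0,0,4.5,0,0,0,255],[0,0,4.5,0,0,0,255]]}}

```text
clock: 8.32
position: [0.5068, 0.1258, 0.2]
eef_rot: [0.147, 0.549, 0.795, 0.213]
contact_force: [-0.4, 0.6, -1.8]
opening: 0.0134
grasp_force: 59.4
```

```bash
python3 st.py
```

```text
t 8.325 F_XYn [-1.04  0.72 -1.43] M [-0.04  0.77 -0.  ] open 0.013423349707157032
tcp-slot in XYn mm (n minus 52) [-0.15  0.04 -3.4 ]
shift [-0.04  0.15 -3.4 ] rot [-0.01 -0.02 -0.02] J [ 0.23  0.39 -0.76  2.44  1.99  0.32 -1.98]
```

Still no contact, so continue down in steps.

Emit:
{"api": "jog_arm", "payload": {"deltas": [[0,0,1.5,0,0,0,255],[0,0,3,0,0,0,255],[0,0,4.5,0,0,0,255],[0,0,4.5,0,0,0,255]]}}

```text
clock: 8.82
position: [0.509, 0.1265, 0.1961]
eef_rot: [0.147, 0.549, 0.795, 0.213]
contact_force: [0.3, 0.0, -1.9]
opening: 0.0131
grasp_force: 59.4
```

```bash
python3 st.py
```

```text
t 8.825 F_XYn [-0.7  -0.11 -1.81] M [-0.03  0.74 -0.04] open 0.013063298443283768
tcp-slot in XYn mm (n minus 52) [-0.14  0.03 -7.89]
shift [-0.02  0.14 -7.89] rot [-0.01 -0.02 -0.03] J [ 0.24  0.41 -0.76  2.44  2.    0.33 -1.99]
```

Emit:
{"api": "jog_arm", "payload": {"deltas": [[0,0,2,0,0,0,255],[0,0,4,0,0,0,255],[0,0,6,0,0,0,255],[0,0,8,0,0,0,255],[0,0,10,0,0,0,255],[0,0,10,0,0,0,255]]}}

```text
clock: 9.57
position: [0.5136, 0.1284, 0.1874]
eef_rot: [0.147, 0.549, 0.795, 0.213]
contact_force: [-0.3, 0.1, -1.3]
opening: 0.0133
grasp_force: 59.4
```

```bash
python3 st.py
```

```text
t 9.575 F_XYn [-0.92  0.21 -1.02] M [0.07 0.74 0.01] open 0.01325255009504342
tcp-slot in XYn mm (n minus 52) [ -0.17   0.06 -17.93]
shift [ -0.05   0.17 -17.93] rot [-0.01 -0.03 -0.03] J [ 0.24  0.44 -0.78  2.43  2.03  0.36 -2.01]
```

Emit:
{"api": "jog_arm", "payload": {"deltas": [[0,0,2,0,0,0,255],[0,0,4,0,0,0,255],[0,0,6,0,0,0,255],[0,0,8,0,0,0,255],[0,0,9.5,0,0,0,255],[0,0,9.5,0,0,0,255]]}}

```text
clock: 10.32
position: [0.5181, 0.13, 0.1792]
eef_rot: [0.147, 0.549, 0.795, 0.213]
contact_force: [-1.1, -0.5, -1.2]
opening: 0.0137
grasp_force: 59.4
```

```bash
python3 st.py
```

```text
t 10.325 F_XYn [-1.66 -0.11 -0.39] M [-0.01  0.77 -0.03] open 0.013656703320728181
tcp-slot in XYn mm (n minus 52) [ -0.14   0.04 -27.4 ]
shift [ -0.03   0.13 -27.4 ] rot [-0.01 -0.02 -0.03] J [ 0.24  0.47 -0.79  2.43  2.05  0.39 -2.02]
```

The head is through both slots. Next, press against the springs, watching the force.

Emit:
{"api": "jog_arm", "payload": {"deltas": [[0,0,1,0,0,0,255],[0,0,2,0,0,0,255],[0,0,3,0,0,0,255],[0,0,4,0,0,0,255],[0,0,5,0,0,0,255],[0,0,6,0,0,0,255],[0,0,6,0,0,0,255]], "force": 80}}

```text
clock: 11.2
position: [0.5209, 0.1311, 0.1742]
eef_rot: [0.147, 0.549, 0.795, 0.213]
contact_force: [-2.9, -1.4, 4.9]
opening: 0.0129
grasp_force: 81.8
```

```bash
python3 st.py
```

```text
t 11.2 F_XYn [-0.35 -0.29  5.87] M [-0.11  0.67 -0.03] open 0.012887020957571329
tcp-slot in XYn mm (n minus 52) [ -0.05   0.04 -33.26]
shift [ -0.03   0.05 -33.26] rot [ 0.01 -0.01 -0.01] J [ 0.24  0.48 -0.79  2.43  2.06  0.41 -2.03]
```

Emit:
{"api": "jog_arm", "payload": {"deltas": [[0,0,1.5,0,0,0,255],[0,0,3,0,0,0,255],[0,0,4.5,0,0,0,255],[0,0,5.8,0,0,0,255],[0,0,5.8,0,0,0,255]]}}

```text
clock: 11.82
position: [0.5236, 0.1321, 0.1693]
eef_rot: [0.147, 0.548, 0.795, 0.213]
contact_force: [-5.4, -2.4, 8.9]
opening: 0.0127
grasp_force: 82.5
```

```bash
python3 st.py
```

```text
t 11.825 F_XYn [-0.7  -0.36 10.7 ] M [-0.14  0.72 -0.03] open 0.012689150875090104
tcp-slot in XYn mm (n minus 52) [ -0.03   0.02 -38.93]
shift [ -0.02   0.04 -38.93] rot [ 0.02 -0.   -0.  ] J [ 0.24  0.5  -0.8   2.43  2.07  0.42 -2.04]
```

Emit:
{"api": "jog_arm", "payload": {"deltas": [[0,0,0,0,0,5,255],[0,0,0,0,0,10,255],[0,0,0,0,0,15,255],[0,0,0,0,0,20,255],[0,0,0,0,0,20,255]]}}

```text
clock: 12.45
position: [0.5233, 0.1317, 0.1691]
eef_rot: [0.107, 0.679, 0.687, 0.235]
contact_force: [-5.5, -2.7, 8.0]
opening: 0.013
grasp_force: 82.4
```

```bash
python3 st.py
```

```text
t 12.45 F_XYn [-1.27 -0.6  10.02] M [-0.18  0.95 -0.07] open 0.012979289444818024
tcp-slot in XYn mm (n minus 52) [ -0.46  -0.2  -38.89]
shift [  0.34   0.36 -38.89] rot [ -0.02   0.01 -20.11] J [ 0.3   0.53 -0.89  2.43  2.    0.47 -2.32]
```

Turning works freely, but joint 7 runs toward its stop this way, so I turn the other way.

Emit:
{"api": "jog_arm", "payload": {"deltas": [[0.2,0.2,0,0,0,-7,255],[0.3,0.3,0,0,0,-14,255],[0.3,0.4,0,0,0,-20,255],[0.3,0.4,0,0,0,-27,255],[0.3,0.4,0,0,0,-34,255],[0.3,0.4,0,0,0,-40,255],[0.3,0.4,0,0,0,-40,255]]}}

```text
clock: 13.32
position: [0.5232, 0.1326, 0.1695]
eef_rot: [0.182, 0.401, 0.879, 0.184]
contact_force: [-7.4, -1.5, 8.3]
opening: 0.0132
grasp_force: 82.4
```

```bash
python3 st.py
```

```text
t 13.325 F_XYn [-2.31  1.23 10.87] M [0.03 1.   0.09] open 0.013234977710006575
tcp-slot in XYn mm (n minus 52) [ -0.05   0.66 -38.71]
shift [ -0.61  -0.19 -38.71] rot [-0.01 -0.05 20.13] J [ 0.17  0.48 -0.71  2.43  2.15  0.38 -1.77]
```

Emit:
{"api": "jog_arm", "payload": {"deltas": [[-0.3,-0.1,0,0,0,-7,255],[-0.5,-0.2,0,0,0,-14,255],[-0.5,-0.2,0,0,0,-21,255],[-0.5,-0.2,0,0,0,-28,255],[-0.5,-0.2,0,0,0,-35,255],[-0.5,-0.2,0,0,0,-35,255]]}}

```text
clock: 14.08
position: [0.5234, 0.132, 0.1694]
eef_rot: [0.229, 0.118, 0.959, 0.121]
contact_force: [-5.7, -2.3, 7.7]
opening: 0.0132
grasp_force: 82.4
```

```bash
python3 st.py
```

```text
t 14.075 F_XYn [-1.49 -0.13  9.71] M [-0.11  0.95  0.07] open 0.013188413275557986
tcp-slot in XYn mm (n minus 52) [ -0.12  -0.02 -38.71]
shift [ -0.05   0.09 -38.71] rot [-0.01 -0.05 55.14] J [ 0.06  0.44 -0.54  2.44  2.32  0.32 -1.34]
```

Emit:
{"api": "jog_arm", "payload": {"deltas": [[0,0,0,0,0,-7,255],[0,0,0,0,0,-14,255],[0,0,0,0,0,-21,255],[0,0,0,0,0,-28,255],[0,0,0,0,0,-35,255],[0,0,0,0,0,-35,255]]}}

```text
clock: 14.82
position: [0.5233, 0.1317, 0.1693]
eef_rot: [0.254, -0.175, 0.95, 0.047]
contact_force: [-7.0, -3.0, 7.9]
opening: 0.0131
grasp_force: 82.4
```

```bash
python3 st.py
```

```text
t 14.825 F_XYn [-2.63 -0.34 10.6 ] M [-0.22  0.99  0.05] open 0.013057540227599992
tcp-slot in XYn mm (n minus 52) [ -0.39  -0.28 -38.72]
shift [ -0.35   0.29 -38.72] rot [-0.03 -0.06 90.11] J [-0.06  0.42 -0.38  2.45  2.53  0.28 -0.94]
```

Emit:
{"api": "jog_arm", "payload": {"deltas": [[0,0,-1,0,0,0,255],[0,0,-2,0,0,0,255],[0,0,-2.7,0,0,0,255],[0,0,-2.7,0,0,0,255]]}}

```text
clock: 15.32
position: [0.522, 0.1312, 0.1716]
eef_rot: [0.254, -0.174, 0.95, 0.047]
contact_force: [-5.7, -3.2, 5.8]
opening: 0.0126
grasp_force: 82.3
```

```bash
python3 st.py
```

```text
t 15.325 F_XYn [-2.74 -0.93  8.24] M [-0.16  0.94  0.04] open 0.012571698585351409
tcp-slot in XYn mm (n minus 52) [ -0.38  -0.28 -36.08]
shift [ -0.35   0.3  -36.08] rot [-0.02 -0.07 90.  ] J [-0.06  0.42 -0.38  2.45  2.53  0.27 -0.94]
```

Emit:
{"api": "jog_arm", "payload": {"deltas": [[0,0,-0.8,0,0,0,255],[0,0,-1.2,0,0,0,255],[0,0,-1.2,0,0,0,255]]}}

```text
clock: 15.7
position: [0.5218, 0.1311, 0.1721]
eef_rot: [0.254, -0.174, 0.95, 0.047]
contact_force: [-0.5, -0.8, -7.3]
opening: 0.0128
grasp_force: 79.9
```

```bash
python3 st.py
```

```text
t 15.7 F_XYn [-4.34 -0.52 -5.95] M [-0.13  1.27  0.05] open 0.012770101089795314
tcp-slot in XYn mm (n minus 52) [ -0.38  -0.29 -35.45]
shift [ -0.33   0.32 -35.45] rot [-0.04 -0.1  89.97] J [-0.06  0.41 -0.38  2.45  2.53  0.27 -0.94]
```

The T-head has caught under the plate: the force flipped to a pull. I ease off half a millimetre, open and withdraw.

Emit:
{"api": "jog_arm", "payload": {"deltas": [[0,0,0.4,0,0,0,255],[0,0,0.4,0,0,0,255],[0,0,0.4,0,0,0,190],[0,0,0.4,0,0,0,130],[0,0,0.4,0,0,0,130],[0,0,0.4,0,0,0,130]]}}

```text
clock: 16.45
position: [0.5227, 0.1314, 0.1726]
eef_rot: [0.255, -0.174, 0.95, 0.047]
contact_force: [0.7, -0.1, -0.3]
opening: 0.0414
grasp_force: 0.0
```

```bash
python3 st.py
```

```text
t 16.45 F_XYn [ 0.42 -0.35 -0.56] M [-0.02  0.54  0.02] open 0.04144807638665076
tcp-slot in XYn mm (n minus 52) [  0.76  -0.36 -35.53]
shift [  0.73   0.37 -35.53] rot [ 0.04  0.02 89.98] J [-0.06  0.41 -0.38  2.45  2.53  0.27 -0.94]
```

Emit:
{"api": "jog_arm", "payload": {"deltas": [[0,0,-8,0,0,0,130],[0,0,-20,0,0,0,130],[0,0,-35,0,0,0,130],[0,0,-50,0,0,0,130],[0,0,-65,0,0,0,130],[0,0,-80,0,0,0,130],[0,0,-80,0,0,0,130]]}}

```text
clock: 17.32
position: [0.4845, 0.1172, 0.243]
eef_rot: [0.255, -0.175, 0.95, 0.047]
contact_force: [-0.3, -0.4, -0.2]
opening: 0.0416
grasp_force: 0.0
```

```bash
python3 - <<'E'
import st
from h import *
S,d=shot('side');T,e=shot('top')
cv2.imwrite('pics/final.png',np.hstack([cv2.resize(S[150:240,240:330],(480,480),interpolation=2),cv2.resize(T[200:280,250:300],(300,480),interpolation=2)])[:,:,::-1])
E
```

```text
t 17.325 F_XYn [-0.52 -0.29  0.02] M [-0.03  0.5   0.08] open 0.041585521263031326
tcp-slot in XYn mm (n minus 52) [ 0.67  0.   45.81]
shift [ 0.75 -0.02 45.81] rot [ 0.09  0.06 90.02] J [ 0.03  0.22 -0.45  2.44  1.85  0.11 -0.27]
```

View pics/final.png

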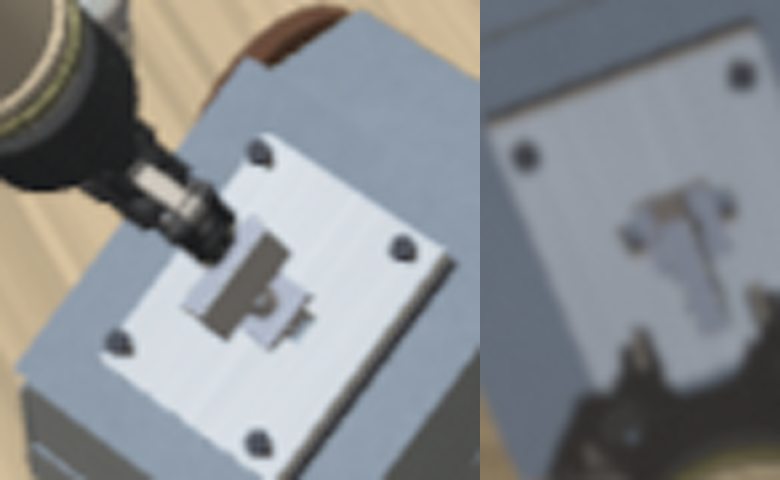

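The picture shows the wing (side 286,203; top 283,237) turned square to the slot, with the flange tight on the pressed lid. The gripper is clear, so I hand in.

```bash
python3 -c "
from cell import ctrl;print(ctrl.sign_off())"
```

```text
the job is handed in; nothing more can be done
None
```

The dust box is locked and the job handed in at about 17 s: the key is through the slot, pressed, turned a quarter and released, holding the lid down; the pin was left in the rack and no bystander was touched on purpose.

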